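Lock the lens collar and hold the dark slide open at the index clip

TASK

Ready the small camera head for an exposure: first, with the dark slide still shut, turn the ring round the lens clockwise (seen from above) until its lug points at the white lock line on the housing. Then pull the spring-return dark slide out by its upright tab until the pointer at its foot is level with the line on the index clip, and finish while still holding it there, steady. Leave the index clip where it is set and do not disturb the other things on the worktop.

Things in the scene. Friction and masses are not known exactly. Their poses are not given: they have to be found in the camera images.
- camera_head: fixed camera head. Origin on the worktop under the lens axis; z up, the slide comes out to -x (toward the robot, up to 0.45 rad either way), y to the left. Dark base plate 8 mm thick, x -165 to +60 mm, y +-52 mm; grey housing 100 x 90 mm centred on the origin, top at 50 mm; a fixed bright lens boss 41 mm across stands inside the collar, up to 79 mm. It never moves in a run.
- lens_axis (a point): point on the vertical lens axis, the collar's turning axis, 65 mm above the worktop (about the middle of the collar's height)
- lock_collar (a joint): turn of the captive dark metal lock collar (ring 54 mm outer diameter, from 53 to 73 mm above the worktop, fits round the lens boss) about the vertical lens axis, rad; grows clockwise seen from above; 1.10 = lug exactly at the lock line, starts at 0 to 0.35, end stop at 1.22; stays where it is left (friction about 0.08 N m)
- collar_lug (a point): outer end of the collar's single small bright radial lug (8 mm wide, 7 mm tall, fine dark line on top), 36.5 mm from the lens axis, 57.5 mm above the worktop; turns with the collar
- lock_line (a point): middle of the short white line (9 mm long, 3 mm wide) on top of the grey housing, 41.5 mm from the lens axis, on the side where the slide comes out
- dark_slide: the dark slide: flat metal bar 32 mm wide, 5 mm thick, top 27 mm above the worktop, coming out of the housing, with an upright black pull tab at its end. Origin on the worktop under the tab's centre, axes as the camera head's; when shut it lies 95 mm in front of the lens axis. It can only slide along x.
- pull_tab (a point): centre of the top of the upright black pull tab: 14 mm thick along the pull, 26 mm wide across it, 24 to 72 mm above the worktop. With the slide shut there are 38 mm free between tab and housing. All else round its foot is lower than 29 mm.
- slide_travel (a joint): travel of the dark slide out of the housing along the head's -x, m: 0 = shut (the start), end stop 0.075. A spring pulls it shut: about 3.6 N at 0, growing 0.9 N per 10 mm (about 8 N at 0.05); it snaps shut when let go
- slide_pointer (a point): tip of the flat pointer that sticks out to the tab's left (+y), in line with the tab's middle (29 mm left of its centre line), 16 mm above the worktop; moves with the slide
- index_clip (a joint): setting of the index clip along its rail, m: the clip's line is where the pointer will be at this same value of the dark slide's travel (0.032 to 0.056, different in each run); stiff, to be left alone
- index_mark (a point): line on the index clip, a small dark metal block 10 x 16 x 7 mm (top 18 mm above the worktop) with a white line on top, on a rail along the left (+y) edge of the base plate, 34 mm left of the tab's centre line; its x runs along the camera head's x
- objective_can: round black can, 40 mm diameter, 51 mm tall, bystander standing beside the camera head; origin under its centre
- adapter_ring: black ring, 39 mm diameter, 14 mm tall, bystander lying beside the base plate; origin under its centre
- eyepiece: black eyepiece, 33 mm diameter, 45 mm tall, bystander standing beside the camera head; origin under its centre
- objective_b: pale conical objective, 24 mm diameter, 36 mm tall, bystander standing beside the base plate; origin under its centre
- petri_dish: clear round dish, 60 mm diameter, 13 mm tall, bystander on the right; origin under its centre

How it is judged:
By the outcome, as a careful person would: the job done as asked, in the order asked, and still so for the second after the job is handed in, while the arm keeps its last pose, push and grip.
It also fails if it takes over 45 s, if anything falls off the work surface, if the arm or the gripper's body presses on something with over 40 N, if the wrist force passes 120 N, or if a joint passes its speed limit or range.

ROBOT

A 6-joint arm with a two-finger parallel gripper is mounted at the origin on a cart in front of the work surface, level with it; the furniture and walls round the work are solid. World frame = base frame: x ahead of the robot, y to its left, z up, the work surface at z = 0. Lengths are in mm, angles in rad, forces in N, time in s.
With the tool pointing down it reaches from about 275 to 825 mm from the base axis. Payload 4.9 kg.
Tool frame: the origin (TCP) lies at the very end of the fingers, on their centre line; the grasp point (between the pads) lies 19 mm behind it; z points along the fingers, y is the line along which they close (so a half turn about z gives the same grasp; the last joint's range is limited). The gripper opens to 85 mm and grips with 20 to 120 N. Pads are 22 mm wide; open, the fingers measure 114 mm over their backs; the gripper's body (76 mm by 85 mm) begins 54 mm behind the grasp point. The pads swing forward as they close: fully open they stand 13 mm farther back than shut.
Start: joints at [1.171, 0.326, -0.193, 1.052, 0, 1.437], TCP at [144.468, 530.705, 231.281] pointing down, gripper open.
Joint ranges: [-2.65, 2.65], [-0.97, 1.79], [-1.3, 1.35], [-1.93, 2.1], [-1.47, 1.37], [-3.14, 3.14]. Speed limits (rad/s): [2.57, 2.57, 3.14, 3.14, 3.14, 3.14].

INTERFACE

Orientations are given as [roll, pitch, yaw] about the fixed x, y, z axes, in that order (R = Rz(yaw) Ry(pitch) Rx(roll)).
In Python, from bench import bot, solve_ik, imaging gives the robot as it stands. Calls block until the motion is done:
- bot.move_ptp(position, orientation): joint-space move of the TCP to a pose.
- bot.movel(position, rot=None, max_speed=150, threshold=None): straight line of the TCP; rot=None keeps the orientation; max_speed is the mean speed in mm/s. With threshold (N) it stops when the force on the tool has changed by that much, and returns True; else False.
- bot.move_j(angles): joint-space move.
- bot.grip(opening, effort=None): opening from 0.0 (shut) to 1.0 (fully open); effort is the grip in N (None keeps the last); returns when the fingers have stopped.
- bot.dwell(seconds).
- solve_ik(position, orientation): joint angles nearest the present ones, or None.
- bot.get_state(): the state.
- imaging.capture(name): name is "scene" or "top" or "wrist"; returns the picture (384x512x3 uint8, blue, green, red); there is no depth.
- imaging.camera_model(name): a dict with "K" (3x3 intrinsics, pixels), "position" and "rotation" of the camera in the world. Camera axes: x right, y up, looking along -z (the intrinsics and any distortion apply to the point x, -y, -z); pixel columns grow to the right and rows downward; lengths in mm; the calibration is good to about 2 mm. A picture is of the moment at which its call begins: read the wrist's pose just before it. camera_model takes no time and is no camera call; for the wrist camera it gives the pose at the moment of the call.
A pose or a line that the arm cannot do raises bot.IKError and nothing moves.
- bot.sign_off(): hands the job in; it is judged then, once.
The state is a dict: "t": time; "qpos": joint angles; "joint_velocities": joint speeds; "effort": joint torques, N m; "tcp_pos": TCP position; "orientation": TCP orientation; "contact_force": force on the tool from outside, world axes, zero at the start; "wrist_torque": the same for the moment, N m; "opening": opening from 0.0 (shut) to 1.0 (fully open); "gripper_force": force on a finger pad.
Only numpy, scipy, OpenCV 4.12 (cv2) and the standard library are available. Lean on these libraries where they do the work, as an engineer would, in place of code of your own. Each camera call takes 0.05 s, during which the arm holds its last target. There are 200 camera calls.

## Working session

There is one attempt and no reset: what is moved stays moved. The work goes in short steps, each a Python script; the robot and the scene stay as the last script left them, time stands still between calls to the robot, and variables do not carry over. Pictures are saved under pics/ and viewed, at most 10 in all, crops included, and the job is handed in when it is done.

```bash
mkdir -p pics; ls
python3 - <<'E'
from bench import bot, imaging
import cv2, numpy as np
for n in ["top","scene"]:
    m=imaging.camera_model(n); im=imaging.capture(n); cv2.imwrite(f"pics/{n}0.png",im)
    print(n,{k:(np.round(v,3).tolist() if not isinstance(v,str) else v) for k,v in m.items()})
s=bot.get_state(); print(s)
E
```

```text
pics
top {'K': [[392.649, 0.0, 259.327], [0.0, 392.649, 190.593], [0.0, 0.0, 1.0]], 'position': [322.375, -122.581, 1084.242], 'rotation': [0.21, -0.004, -1.701]}
scene {'K': [[472.229, 0.0, 258.403], [0.0, 472.229, 192.7], [0.0, 0.0, 1.0]], 'position': [-27.447, -826.463, 675.924], 'rotation': [0.977, -0.01, -0.7]}
{'t': 0.1, 'qpos': array([ 1.17081927e+00,  3.26900894e-01, -1.93516153e-01,  1.05199110e+00,
       -1.89997261e-05,  1.43660002e+00]), 'joint_velocities': array([-0.00085171, -0.00049951,  0.00322164, -0.00079382, -0.00157009,
        0.00063843]), 'effort': array([ 1.33599307e-03, -4.44239473e+01,  2.63038230e+01,  7.87159370e-03,
       -7.34677360e-05, -1.09523066e-05]), 'tcp_pos': array([144.24568123, 530.19021094, 230.5509353 ]), 'orientation': array([-3.13999279e+00, -1.96822176e-04,  2.87581176e+00]), 'contact_force': array([ 0.14300243, -0.34927071,  0.24412684]), 'wrist_torque': array([ 0.00637637,  0.0015462 , -0.02292172]), 'gripper_force': 0.0, 'opening': 0.9981577695030245}
```

Run:
```python
import cv2, numpy as np
a=cv2.imread("pics/top0.png");b=cv2.imread("pics/scene0.png")
cv2.imwrite("pics/top0b.png",cv2.resize(a,(800,600),interpolation=cv2.INTER_CUBIC))
```

```text
(no output)
```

View pics/top0b.png

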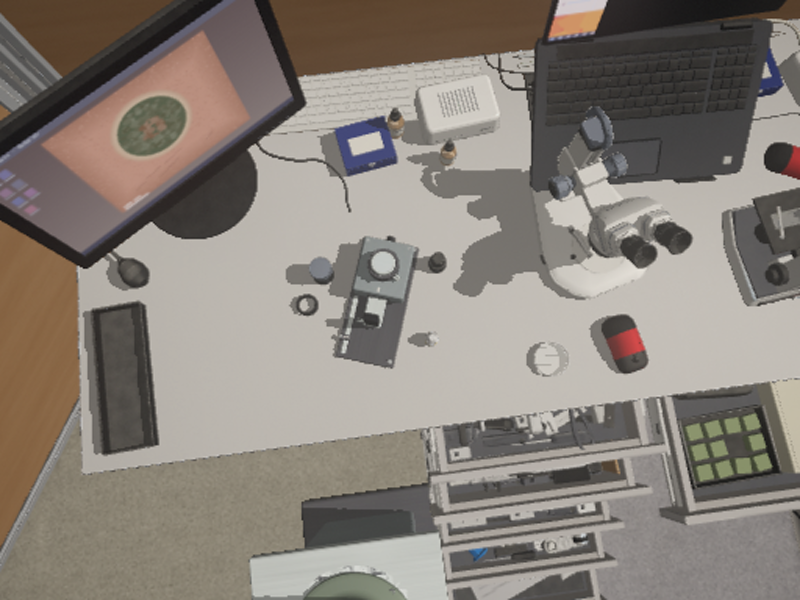

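View pics/scene0.png

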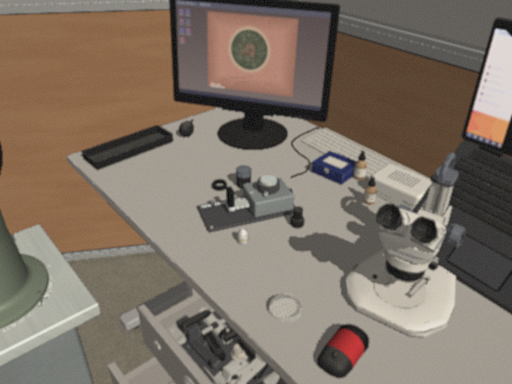

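The top view shows the head upright: boss at (384,264), plate near-edge corners at (337,357) and (391,366), and the tab at (374,310), all in 800-wide pixels. The slide points toward the robot, and the bystanders sit on both sides.

```bash
cat > h.py <<'E'
import numpy as np, cv2
from scipy.spatial.transform import Rotation as R
from bench import bot, solve_ik, imaging
def ray(m,uv,z):
    K=np.array(m["K"]); rot=np.array(m["rotation"],float)
    M=rot if rot.shape==(3,3) else R.from_euler("xyz",rot).as_matrix()
    d=np.linalg.solve(K,[uv[0],uv[1],1.]); d=M@(d*[1,-1,-1]); p=np.array(m["position"],float)
    return p+d*(z-p[2])/d[2]
def proj(m,P):
    M=R.from_euler("xyz",m["rotation"]).as_matrix(); c=M.T@(np.array(P,float)-m["position"])*[1,-1,-1]
    u=np.array(m["K"])@c; return u[:2]/u[2]
def wrap(a): return (a+np.pi)%(2*np.pi)-np.pi
E
python3 - <<'E'
from h import *
m=imaging.camera_model("top"); s=1.5625
b=ray(m,np.array([384,264])/s,79); e=ray(m,np.array([364,361.5])/s,8)
print(b,e,np.linalg.norm((b-e)[:2]))
d=b-e; yaw=np.arctan2(d[1],d[0]); print("yaw",yaw)
w=imaging.camera_model("wrist"); st=bot.get_state()
M=R.from_euler("xyz",st["orientation"]).as_matrix(); off=M.T@(np.array(w["position"])-st["tcp_pos"])
C=M.T@R.from_euler("xyz",w["rotation"]).as_matrix()
print("cam in tool",off,"\nview dir in tool",-C[:,2],"K",w["K"])
for dy in (0,np.pi/2,np.pi,-np.pi/2):
    q=solve_ik([b[0]-40*np.cos(yaw),b[1]-40*np.sin(yaw),260],[np.pi,0,yaw+dy]); print(dy,q)
E
```

```text
[ 597.35229389 -126.86253107   79.        ] [445.63928792 -70.64046637   8.        ] 161.79541630271802
yaw -0.3548914827345365
cam in tool [  84.56966507   -0.53918107 -143.07362938] 
view dir in tool [-3.27893871e-01 -9.63335815e-05  9.44714560e-01] K [[275.13550305   0.         252.40883627]
 [  0.         275.13550305 189.92093027]
 [  0.           0.           1.        ]]
0 [-0.32832938  0.34906674 -0.08517805  1.13655154  0.         -3.11503055]
1.5707963267948966 [-0.32832938  0.34906674 -0.08517805  1.13655154  0.          1.59735843]
3.141592653589793 [-0.32832938  0.34906674 -0.08517805  1.13655154  0.          0.0265621 ]
-1.5707963267948966 [-0.32832938  0.34906674 -0.08517805  1.13655154  0.         -1.54423423]
```

Run:
```python
from h import *
yaw=-0.355; o=np.array([597.,-127,0]); ux=np.array([np.cos(yaw),np.sin(yaw),0])
bot.move_ptp([400,0,280],[np.pi,0,yaw+np.pi])
bot.move_ptp(list((o+10*ux)[:2])+[190],[np.pi,0,yaw+np.pi])
bot.dwell(0.3)
m=imaging.camera_model("wrist"); im=imaging.capture("wrist")
np.save("wm1.npy",m,allow_pickle=True); cv2.imwrite("pics/w1raw.png",im)
cv2.imwrite("pics/w1.png",cv2.resize(im,(800,600),interpolation=cv2.INTER_CUBIC))
s=bot.get_state(); print(s["t"],s["tcp_pos"],s["orientation"],s["qpos"])
```

```text
3.5833 [ 606.36832649 -130.09300426  190.91101652] [3.14150830e+00 1.19950897e-03 2.78713053e+00] [-3.30326204e-01  4.81953359e-01 -6.04154301e-02  1.02722634e+00
  5.53777200e-05  2.41359034e-02]
```

View pics/w1.png

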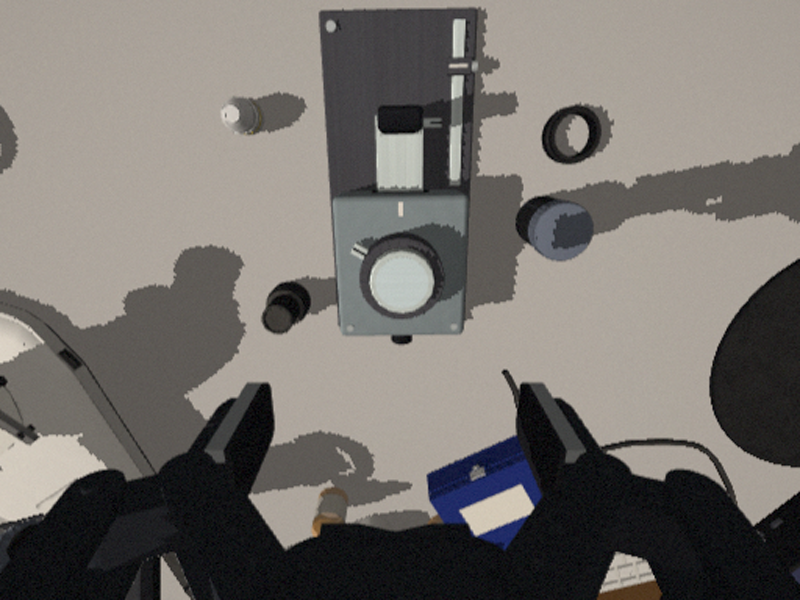

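The wrist view (800 px wide) shows the boss at (402,281), lock line at (401,209), lug end near (354,248), tab at (401,118), pointer near (432,122) and clip line near (459,67). I'll zoom in for exact pixels.

Run:
```python
from h import *
im=cv2.imread("pics/w1raw.png")
a=cv2.resize(im[30:94,236:316],None,fx=6,fy=6,interpolation=cv2.INTER_CUBIC)
b=cv2.resize(im[125:205,212:292],None,fx=5,fy=5,interpolation=cv2.INTER_CUBIC)
c=np.zeros((400,800,3),np.uint8); c[:384,:480]=a[:384,:480]; c[:400,480:]=b[:,:320]
cv2.imwrite("pics/w1c.png",c)
g=cv2.cvtColor(im,cv2.COLOR_BGR2GRAY)
# bright blobs
for name,(u0,v0,u1,v1),th in [("boss",(225,150,295,215),185),("line",(250,125,264,142),190),("lug",(222,150,240,168),150),("clip",(284,38,304,47),150),("ptr",(270,72,286,84),130)]:
    n,l,st,ce=cv2.connectedComponentsWithStats((g[v0:v1,u0:u1]>th).astype(np.uint8))
    for i in range(1,n):
        if st[i,4]>4: print(name,ce[i]+[u0,v0],st[i]+[u0,v0,0,0,0])
```

```text
boss [228.4 157.8] [227 157   4   3   5]
boss [227.44444444 162.11111111] [225 160   7   5   9]
boss [255.57494867 180.64476386] [237 163  38  36 974]
line [256.  133.5] [255 130   3   8  24]
lug [230.42105263 158.63157895] [226 156   9   6  19]
lug [227.96153846 162.53846154] [224 159   9   7  26]
clip [293.   41.5] [288  41  11   2  22]
clip [302.6  42.2] [302  41   2   3   5]
```

View pics/w1c.png

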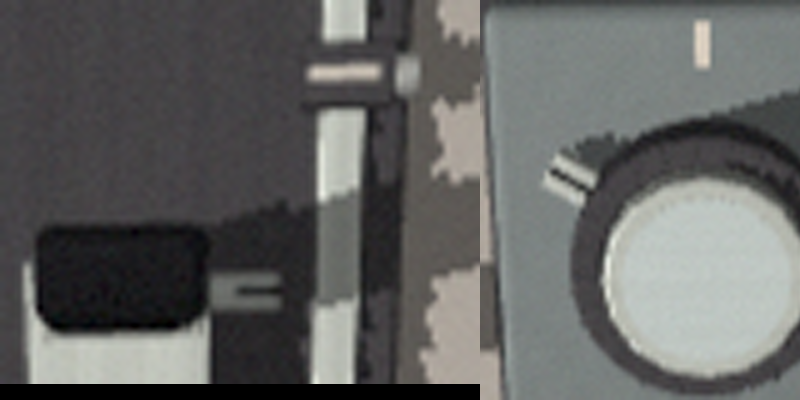

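In the crop, the pointer's dark centre line ends at raw (282.3,78.1), the clip line is at (293,41.5), the lug's outer end is at (225.6,159.0) and the lock line is at (256,133.5).

Run:
```python
from h import *
m=np.load("wm1.npy",allow_pickle=True).item()
b=ray(m,[255.57,180.65],79); l=ray(m,[256,133.5],50); g=ray(m,[225.6,159.],61)
p=ray(m,[282.3,78.1],16.5); c=ray(m,[293,41.5],18); t=ray(m,[(236+(123.5)/6-.5),30+278/6],72)
dl=(b-l)[:2]; yl=np.arctan2(*dl[::-1]); print("boss",b,"line dist",np.linalg.norm(dl),"yaw",yl)
pc=(p+c)/2
def head(P,yaw): 
    d=(P-b)[:2]; return np.array([np.cos(yaw)*d[0]+np.sin(yaw)*d[1],-np.sin(yaw)*d[0]+np.cos(yaw)*d[1]])
cn=[ray(m,[u/1.5625-.18,v/1.5625-.18],8) for u,v in ((320,11),(333,193))]
d=cn[1]-cn[0]; print("plate edge yaw",np.arctan2(d[1],d[0]))
d=ray(m,[(459/1.5625),(20/1.5625)],11)-ray(m,[(457.5/1.5625),(180/1.5625)],11); print("rail yaw",np.arctan2(-d[1],-d[0]))
for n,P in dict(line=l,lug=g,ptr=p,clip=c,tab=t).items(): 
    h=head(P,yl); print(n,P,h,np.linalg.norm(h), np.arctan2(-h[1],-h[0]))
```

```text
boss [ 602.21730166 -125.79107809   79.        ] line dist 41.33428684336659 yaw -0.36955358784560544
plate edge yaw -0.3290941127663389
rail yaw -0.3163636019331585
line [ 563.67354699 -110.86116701   50.        ] [-41.33428684   0.        ] 41.33428684336659 -0.0
lug [ 575.49195864 -148.06740053   61.        ] [-16.87489019 -30.42559091] 34.79193154946892 1.0644067541949775
ptr [522.77108213 -65.47241393  16.5       ] [-95.86975341  27.55056123] 99.74990247358188 -0.27983427363845653
clip [493.57104919 -44.45117743  18.        ] [-130.69130733   36.605598  ] 135.7209918010406 -0.2730940718175086
tab [514.04735527 -92.92156143  72.        ] [-94.08992004  -1.19646126] 94.09752691822061 0.012715461743208213
```

Run:
```python
from h import *
yaw=-0.35; rpy=[np.pi,0,yaw+1.05+np.pi]
bot.move_ptp([601,-126,130],[np.pi,0,wrap(rpy[2])])
print(bot.movel([601,-126,57],max_speed=70,threshold=12))
s=bot.get_state(); print(s["t"],s["tcp_pos"],s["orientation"],s["contact_force"])
bot.grip(0.6,effort=20); bot.grip(0.3,effort=20)
s=bot.get_state(); print(s["t"],s["tcp_pos"],s["opening"],s["contact_force"],s["wrist_torque"],s["gripper_force"],s["qpos"])
```

```text
False
5.7583 [ 601.45575965 -126.13775728   57.52690367] [-3.14076547e+00  5.20320296e-04 -2.44158169e+00] [-0.64946589  0.16623157  0.6337411 ]
6.3917 [ 600.92050831 -125.62862623   57.69148857] 0.6206088957076588 [-2.18166068  1.2844511   5.76841492] [ 0.47816291  0.57610848 -0.02752357] 21.062821052273648 [-3.26609616e-01  5.99810714e-01 -2.33568739e-01  7.37465013e-01
  6.85867477e-04 -1.02677937e+00]
```

Run:
```python
from h import *
bot.grip(0.3,effort=40)
y0=bot.get_state()["orientation"][2]
for k in (0.35,0.7,1.05):
    bot.move_ptp([601,-126,57],[np.pi,0,wrap(-2.4416-k)])
bot.dwell(0.3)
s=bot.get_state(); print(s["t"],s["tcp_pos"],y0,s["orientation"],s["contact_force"],s["wrist_torque"])
im=imaging.capture("wrist"); cv2.imwrite("pics/w2raw.png",im); np.save("wm2.npy",imaging.camera_model("wrist"),allow_pickle=True)
cv2.imwrite("pics/w2.png",cv2.resize(im,(800,600),interpolation=cv2.INTER_CUBIC))
```

```text
8.1833 [ 600.50015622 -123.36410143   57.8384582 ] -2.441341807807648 [ 3.13701141e+00 -1.87581359e-03  2.79293974e+00] [-3.13366298  6.48229634  8.45687025] [ 1.61336967  0.63350816 -0.05380506]
```

View pics/w2.png

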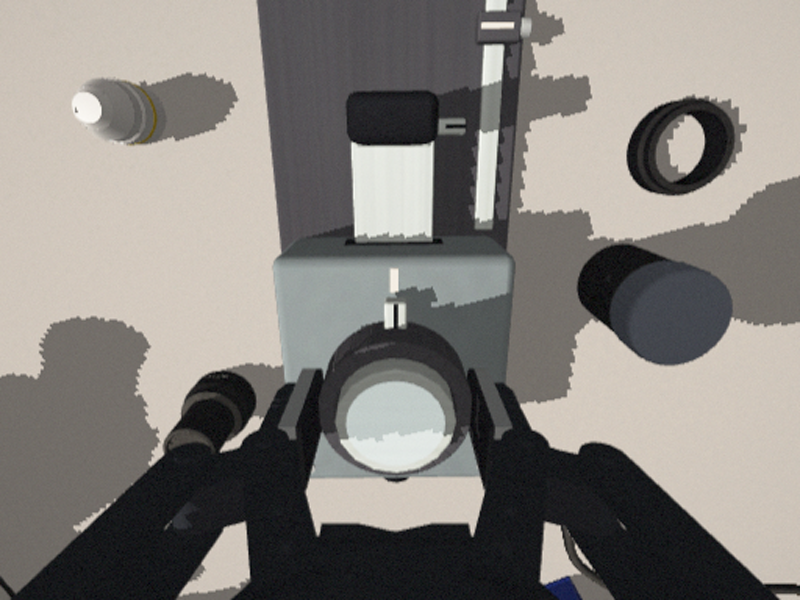

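The lug line (396,316) is now almost in line with the lock line (394,279) and the boss (396,425). I'll measure what angle is left.

Run:
```python
from h import *
im=cv2.imread("pics/w2raw.png"); g=cv2.cvtColor(im,cv2.COLOR_BGR2GRAY); m=np.load("wm2.npy",allow_pickle=True).item()
def rowc(v0,v1,u0,u1,bright,th):
    out=[]
    for v in range(v0,v1):
        r=g[v,u0:u1].astype(float); w=np.clip(r-th,0,None) if bright else np.clip(th-r,0,None)
        if w.sum()>15: out.append((v,round(u0+(w*np.arange(u1-u0)).sum()/w.sum(),2)))
    return out
L=rowc(170,188,246,259,True,175); D=rowc(194,211,250,257,False,110); B=rowc(192,210,243,263,True,175)
print(L);print(D);print(B)
# boss top circle: left/right edges
print(g[262,205:305:1].tolist()); print(g[225:305,252].tolist())
for n,(v,u),z in [("Lfar",L[1],50),("Lnear",L[-2],50)]+([("D0",D[1],61),("D1",D[-2],61)] if len(D)>3 else []): print(n,ray(m,[u,v],z))
```

```text
[(172, np.float64(251.8)), (173, np.float64(251.81)), (174, np.float64(251.84)), (175, np.float64(251.81)), (176, np.float64(251.81)), (177, np.float64(251.83)), (178, np.float64(251.83)), (179, np.float64(251.83)), (180, np.float64(251.85)), (181, np.float64(251.83)), (182, np.float64(251.82)), (183, np.float64(251.86)), (184, np.float64(251.83)), (185, np.float64(251.83)), (186, np.float64(251.05)), (187, np.float64(250.52))]
[(195, np.float64(252.77)), (196, np.float64(252.72)), (197, np.float64(252.74)), (198, np.float64(252.72)), (199, np.float64(252.72)), (200, np.float64(252.73)), (201, np.float64(252.76)), (202, np.float64(252.76)), (203, np.float64(252.74)), (204, np.float64(252.75)), (205, np.float64(252.73)), (206, np.float64(252.75)), (207, np.float64(252.64)), (208, np.float64(252.77)), (209, np.float64(252.87)), (210, np.float64(252.88))]
[(194, np.float64(248.87)), (195, np.float64(251.12)), (196, np.float64(251.27)), (197, np.float64(251.25)), (198, np.float64(251.23)), (199, np.float64(251.21)), (200, np.float64(251.2)), (201, np.float64(251.19)), (202, np.float64(25
[... 554 characters left out ...]
0, 198, 200, 202, 195, 143, 119, 120, 121, 120, 121, 121, 96, 38, 40, 49, 47, 48, 44, 46, 48, 46, 48, 39, 5, 14, 22]
[48, 49, 46, 48, 84, 96, 98, 100, 97, 97, 104, 118, 128, 128, 120, 119, 124, 123, 131, 177, 200, 198, 198, 197, 202, 201, 198, 200, 199, 201, 201, 200, 202, 199, 199, 198, 199, 200, 199, 200, 202, 199, 201, 203, 199, 199, 200, 198, 199, 202, 199, 203, 222, 229, 229, 230, 229, 230, 231, 230, 228, 229, 230, 229, 228, 228, 230, 230, 230, 230, 230, 230, 227, 223, 222, 222, 208, 142, 86, 117]
Lfar [ 560.45401852 -109.71436796   50.        ]
Lnear [ 567.61403261 -112.79593319   50.        ]
D0 [ 569.88903203 -112.66414802   61.        ]
D1 [ 577.10227458 -115.20066896   61.        ]
```

The lug line is about 0.01 rad from the lock line, so the collar is set. Next I'll release it and go over the tab.

Run:
```python
from h import *
s=bot.get_state(); p=s["tcp_pos"]
bot.movel([p[0],p[1]+0.0,57.5],max_speed=20)
print(bot.get_state()["contact_force"])
bot.grip(0.95,effort=20); bot.movel([p[0],p[1],130])
yaw=-0.349; ux=np.array([np.cos(yaw),np.sin(yaw)]); t=np.array([600.9,-124.5])-95*ux
bot.move_ptp([t[0],t[1],130],[np.pi,0,yaw+np.pi/2]); bot.grip(0.5); bot.dwell(0.2)
s=bot.get_state(); print(s["t"],s["tcp_pos"],s["qpos"],s["opening"])
m=imaging.camera_model("wrist"); im=imaging.capture("wrist"); cv2.imwrite("pics/w3raw.png",im); np.save("wm3.npy",m,allow_pickle=True)
cv2.imwrite("pics/w3.png",cv2.resize(im,(800,600),interpolation=cv2.INTER_CUBIC))
```

```text
[-2.20956294 -0.15988554  5.29496035]
11.6083 [511.65601764 -92.01056097 130.01062718] [-3.19985192e-01  3.64474859e-01 -4.18630160e-01  7.87644557e-01
  8.46432657e-06  1.59977449e+00] 0.4993863745264968
```

View pics/w3.png

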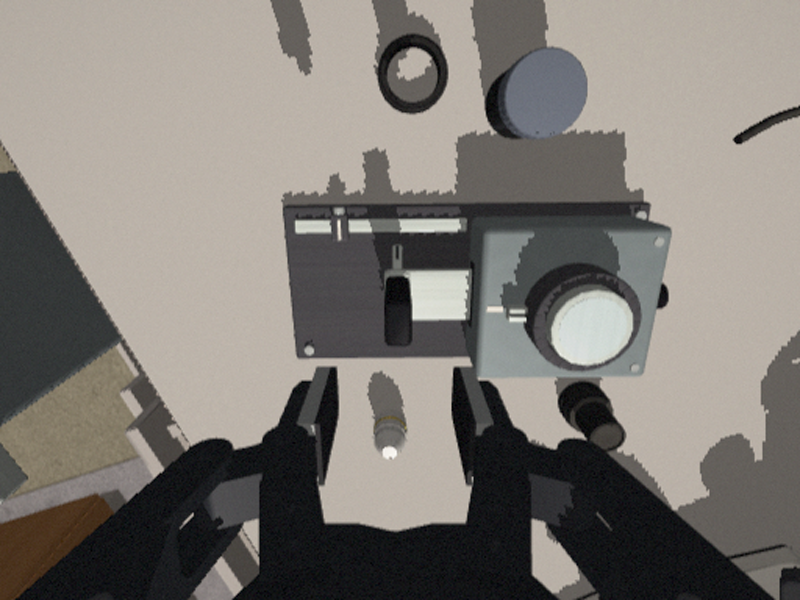

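The lug is still in line with the lock line, at (517,314) and (495,310). The tab at (398,310) sits midway between the fingers at (328) and (462), so I'll descend and grip.

Run:
```python
from h import *
m=np.load("wm3.npy",allow_pickle=True).item()
for n,u,v,z in [("line0",487,309.5,50),("line1",503,310.5,50),("lug0",508,313.5,61),("lug1",526,316,61),("boss",591.5,327.5,79),("tabtop",399,312,72),("ptr",398,247,16.5),("clip",339,225,18)]: print(n,ray(m,[u/1.5625,v/1.5625],z))
s=bot.get_state(); p=s["tcp_pos"]
print(bot.movel([p[0],p[1],37],max_speed=70,threshold=12))
s=bot.get_state(); print(s["t"],s["tcp_pos"],s["contact_force"])
bot.grip(0.05,effort=30)
s=bot.get_state(); print(s["t"],s["tcp_pos"],s["opening"],s["contact_force"],s["wrist_torque"],s["gripper_force"])
```

```text
line0 [ 559.70672195 -110.38314067   50.        ]
line1 [ 567.89124072 -114.00070149   50.        ]
lug0 [ 568.57350446 -111.57452912   61.        ]
lug1 [ 577.17137733 -116.22498709   61.        ]
boss [ 602.70286226 -124.36697387   79.        ]
tabtop [515.99899114 -86.96104241  72.        ]
ptr [523.03557761 -67.36209974  16.5       ]
clip [494.75305722 -42.54782248  18.        ]
False
13.1333 [512.02759593 -92.112362    37.45014782] [ 0.31626421 -0.44781522  0.29206229]
13.4917 [512.97058074 -92.48001945  37.47638071] 0.1541910637116218 [ 2.56639493 -1.97457919  0.45785624] [-0.19237184 -0.53128571  0.31483733] 32.38409221172333
```

Run:
```python
from h import *
bot.grip(0.05,effort=60)
yaw=-0.349; ux=np.array([np.cos(yaw),np.sin(yaw),0]); p=bot.get_state()["tcp_pos"].copy(); np.save("p0.npy",p)
q=p-35*ux; q[2]=37.4
bot.movel(q.tolist(),max_speed=25); bot.dwell(0.5)
s=bot.get_state(); print(s["t"],p,s["tcp_pos"],(p-s["tcp_pos"])@ux,s["contact_force"],s["gripper_force"],s["opening"])
m=imaging.camera_model("wrist"); im=imaging.capture("wrist"); cv2.imwrite("pics/w4raw.png",im); np.save("wm4.npy",m,allow_pickle=True)
a=cv2.resize(im,(800,600),interpolation=cv2.INTER_CUBIC); cv2.imwrite("pics/w4.png",a)
```

```text
15.7083 [512.75870788 -92.38962343  37.53565894] [480.46271896 -80.97913305  37.51139024] 34.25094125358185 [ 5.84633338 -2.65217679  1.5518889 ] 61.40666306018829 0.15706780126948447
```

View pics/w4.png

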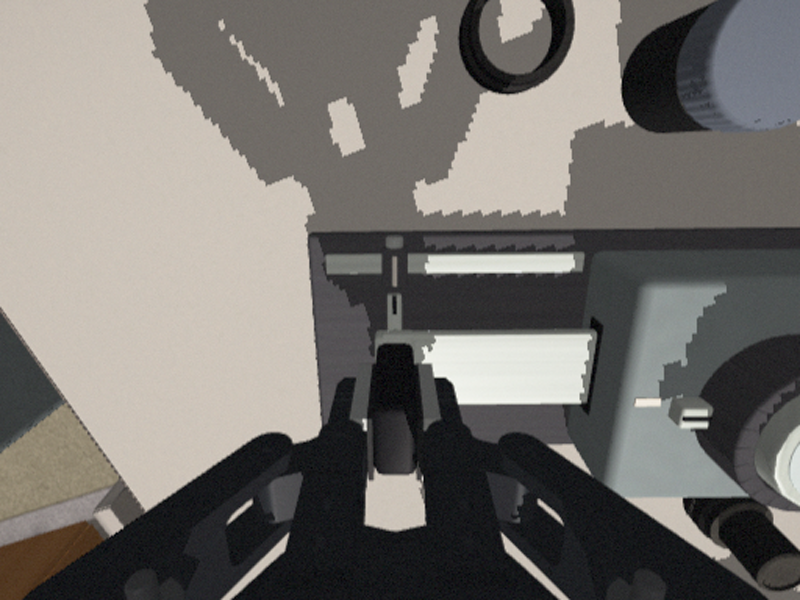

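The pointer (dark line near u=394.5) is almost level with the clip line near u=395, and the lug is still at the lock line. Now the residual in mm.

```bash
cat > res.py <<'E'
from h import *
def res(im,m):
    g=cv2.cvtColor(im,cv2.COLOR_BGR2GRAY).astype(float)
    def c(v0,v1,u0,u1,s):
        o=[]
        for v in range(v0,v1):
            r=s*g[v,u0:u1]; w=np.clip(r-(r.max()+r.min())/2,0,None); o.append((w*np.arange(u0,u1)).sum()/w.sum())
        return np.median(o)
    uc=c(165,181,249,257,1); up=c(191,200,249,256,-1); return uc,up
if __name__=="__main__":
    im=cv2.imread("pics/w4raw.png"); m=np.load("wm4.npy",allow_pickle=True).item(); uc,up=res(im,m); print(uc,up)
    g=cv2.cvtColor(im,cv2.COLOR_BGR2GRAY); print(g[172,246:260],g[195,246:260])
    ux=np.array([np.cos(-.349),np.sin(-.349),0]); print((ray(m,[up,195],16.5)-ray(m,[uc,173],18))@ux)
    # edge direction check: rail/plate far edge
    a,b=[ray(m,[u/1.5625,v/1.5625],8) for u,v in ((330,234),(560,231.5))]; d=b-a; print("yaw",np.arctan2(d[1],d[0]))
    L=[ray(m,[u/1.5625,v/1.5625],z) for u,v,z in ((637,401.5,50),(659,402.5,50),(684,417,61),(708,419,61))]; print(L)
E
python3 res.py
```

```text
252.13378580696678 252.0
[ 44  44  46  43  55 115 135 128  70  44  50  46  46  48] [ 50  54 116 120 114  44  17  44 122 121 112  67  44  42]
-0.10117824227315216
yaw -0.3392689944416531
[array([ 560.51648412, -110.43498248,   50.        ]), array([ 567.72636228, -113.50902416,   50.        ]), array([ 569.6208333 , -112.43662089,   61.        ]), array([ 576.89963634, -115.92021642,   61.        ])]
```

The pointer is within about 0.1 mm of the line. I'll check that it's steady and hand in.

Run:
```python
from h import *
a=bot.get_state()["tcp_pos"].copy(); bot.dwell(0.5); s=bot.get_state(); print(s["t"],s["tcp_pos"]-a)
print(bot.sign_off())
```

```text
16.2583 [0.02817863 0.00133867 0.01125373]
the job is handed in; nothing more can be done
None
```

The job is handed in at 16.3 s of robot time: the collar lug is within about 0.01 rad of the lock line, and the dark slide is held steady with its pointer within about 0.1 mm of the index line.

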